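# Clamp the spice jar and keep holding

## Robot

A 6-joint arm with a two-finger parallel gripper is mounted at the origin on the work surface. World frame = base frame: x ahead of the robot, y to its left, z up, the work surface at z = 0. Lengths are in m, angles in rad, forces in N, time in s.
With the tool pointing down it reaches from about 0.4 to 0.825 m from the base axis. Payload 7 kg.
Tool frame: the origin (TCP) lies on the centre line of the jaws, within the pads' length; the fingertips stand 22 mm ahead of it and the grasp point (between the pads) lies 3 mm ahead of it; z points along the fingers, y is the line along which they close (so a half turn about z gives the same grasp; the last joint's range is limited). The gripper opens to 88 mm and grips with 3 to 60 N. Pads are 19 mm wide; open, the fingers measure 130 mm over their backs; the gripper's body (78 mm by 193 mm) begins 47 mm behind the grasp point.
Start: joints at [-0.928, 0.359, 0.012, 0, -1.224, -0.288], TCP at [0.234, -0.633, 0.249] pointing down, gripper open.
Joint ranges: [-3.07, 3.07], [-1.43, 2.12], [-1.02, 1.25], [-3.03, 1.67], [-3.05, -0], [-3.03, 3.03]. Speed limits (rad/s): [2.39, 2.39, 3.01, 3.14, 3.14, 3.14].

## Interface

Orientations are given as [roll, pitch, yaw] about the fixed x, y, z axes, in that order (R = Rz(yaw) Ry(pitch) Rx(roll)).
In Python, from station import monitor, viewer, order gives the robot as it stands. The module is installed in compiled form; this text tells all that it offers.
- The arm moves only by the tool servo_tool, never from a script. Its argument "targets" is a list of rows, each an object with "angular": the turn, a rotation vector about the tool's x, y, z in degrees, a list of three; "xyz": the shift along the tool's x, y, z in cm, a list of three; "claw": the finger opening in cm, from 0 to 8.76. A call has 1 to 20 rows; each row shifts and turns the commanded pose from where the row before left it, along the tool's axes as they then stand; what a row does not reach is not made up. A row lasts 1/10 s, in which the tool goes at most 50 mm and 8.59 degrees, less where a joint would pass 70% of its speed; a pose out of reach is approached as far as the arm can. A call is refused whole if a number of a shift passes 5 or a number of a turn 8.59, either way. A call with a gripper value outside its range is refused whole. The fingers move at their own pace and stop on an object; "force" is the grip in N (left out, the last holds). Time passes only in rows, so rows that do not move let the fingers close. It gives the time, the measured TCP pose, the force, the opening and the grip force at its end, in the units of the state.
- monitor.get_state(): the state, without advancing time (a new reading comes with each control period).
- viewer.grab_frame(name): name is "side" or "top" or "wrist"; returns a dict with "color" (384x512x3 uint8, blue, green, red), "fovy" (degrees; the focal length in pixels is half the picture's height over the tangent of half this angle, whatever the lens; pixels are square), "cx", "cy" (the principal point, pixels), "R" (3x3) and "t" (3): a world point X has camera coordinates R X + t. Camera axes: x right, y down, z forward; pixel columns grow to the right and rows downward; lengths in m; the calibration is good to about 2 mm. A picture is of the moment at which its call begins. There is no depth.
- order.job_done(): hands the job in; it is judged then, once.
The state is a dict: "t": time; "q": joint angles; "qd": joint speeds; "joint_efforts": joint torques, N m; "eef_pos": TCP position; "ee_rot": TCP orientation; "force": force on the tool from outside, world axes, zero at the start; "moment": the same for the moment, N m; "width": finger opening in m; "gripper_force": force on a finger pad.
Only numpy, scipy, OpenCV 4.12 (cv2) and the standard library are available. Lean on these libraries where they do the work, as an engineer would, in place of code of your own. Each camera call takes 0.05 s, during which the arm holds its last target. There are 200 camera calls.

## Task

Hold the glass spice jar in the jar clamp so that its stuck lid can be worked on: turn the clamp's lock knob clockwise past its click, nearly to its stop, then pump the clamp's trigger until the jaw pad touches the jar and presses it into the wooden V rest. Finish while holding the trigger squeezed, with the sprung pad pressed in about 6 mm: a firm hold that does not crack the glass. Move the jaw with the trigger only, do not touch the jar yourself, and leave the other things on the shelf where they are.

Things in the scene. Friction and masses are not known exactly. Their poses are not given: they have to be found in the camera images.
- clamp: Jar clamp fixed to the shelf: wooden board (x -55..115, y -160..150 mm, 12 thick) with an upside-down one-hand bar clamp. Origin on the shelf, z up. The bar lies along y above x = 0 (z 48..63, back to y = 200 at most); the jaw advances to -y, to the jar and V rest. The trigger paddle stands at the +y end; the fixed upright grip (y 46..62, up to z = 128) stands just -y of it. Knob at x 75, y 57.
- lock_knob (a joint): Turn of the lock knob, rad: 0 = locked (a tongue on its shaft stops the trigger after about 0.03 rad; do not force it), grows clockwise seen from above to 1.3 at its stop. The click (spring detent, about 0.15 N m) lies between 0.25 and 0.85 rad; the trigger is free from 1.0 on: turn to about 1.2. It stays where it is left.
- knob_grip (a point): Grip point of the lock knob, on its vertical axis, 94 mm above the shelf; turns with the knob. The grip is an upright bar 14 mm thick, 46 mm long, z = 72 to 106 mm, on a 48 mm disc; its length lies along this point's y axis (at joint value 0 the clamp's y), so it is grasped across x.
- trigger_swing (a joint): Swing of the trigger, rad: 0 = at rest, leaning 0.25 rad back (to clamp +y); 0.42 = fully squeezed, leaning 0.17 to -y. Pivot: level axis along clamp x at y = 100, z = 22 mm. A spring returns it (0.13 to 0.34 N m). A swing moves the bar 40 mm per rad once the pawl catches: about 12 mm (two 6 mm rungs) for each full stroke; on the way back the bar stays.
- paddle_push (a point): On the middle of the trigger paddle's rear (+y) face, 90 mm from the pivot: push here towards the clamp's -y, for instance with closed fingers held down behind it. The paddle is a black bar 32 mm wide (x), 12 mm thick, its top 23 mm above this point along the paddle. The point moves with the trigger.
- trigger: The trigger: steel fork below, black paddle above (the part to be pushed), and half-way up the fork a thin steel rod to +x that the lock stops; origin on its pivot, z up along the paddle, x along the clamp's x.
- jaw_travel (a joint): Advance of the bar with the jaw, m: 0 = drawn back, 0.075 = fully forward. It is stiff (3 N of friction): it stays where it was pushed, but gives way backwards when the pad presses harder than that, so the squeeze lasts only while the trigger is held.
- pad_spring (a joint): How far the sprung pad is pressed into the jaw head, m: 0 = free, 0.016 = bottomed. 2 N per mm: a good hold is 3 to 9 mm (6 to 18 N); above 12.5 mm (25 N) the glass cracks.
- pad_face (a point): Centre of the front face of the round black rubber pad (32 mm across), 52 mm above the shelf; it faces the clamp's -y.
- pad: The round rubber pad with its plunger; its origin lies 27 mm behind the centre of its face and 52 mm below it.
- jar: The clear glass spice jar with steel lid, 46 mm across, 90 mm tall, 0.19 kg, standing loose on the board between pad and V rest; origin at the centre of its underside, z up.
- jar_mid (a point): Centre of the jar, 45 mm above its underside.
- jar_rest (a point): Where the jar's centre comes when it is pressed home into the V rest (fixed to the clamp, 57 mm above the shelf). The jar starts 5 to 11 mm off it, towards the pad, and slides home when pushed (about 1 to 3 N).
- jaw_bar: The steel bar with the jaw head (30 x 12 mm, z = 31 to 76 mm) that carries the pad; not to be pushed by hand. Origin at the clamp's origin when drawn back; moves with the bar.
- tin: Bystander: small steel tin, 36 mm across, 50 mm tall, standing on the clamp's board beside the jar; origin at its underside.
- spoon_a: Bystander: wooden spoon 250 mm long lying on the shelf on the robot's side of the clamp; x along it.
- spoon_b: Bystander: wooden spoon 250 mm long lying beyond the clamp; x along it.
- pot: Bystander: black lidded ceramic pot, 172 mm across, 145 mm tall.
- sieve: Bystander: small steel sieve, 120 mm across, 40 mm tall, with a 110 mm handle along its x.
- spice_jar: Bystander: amber spice jar, 46 mm across, 90 mm tall, away from the clamp.
- salt: Bystander: white salt bowl, 70 mm across, 50 mm tall.
There are look-alikes about, which are no part of the job. What is shaped like the jar but pink or red is not meant.

How it is judged:
On the way, in this order (a step that is already met when the one before it is completed fails the run):
1. the lock knob is turned past its click (value of joint lock_knob above 1 rad), for 0.2 s.
2. the jaw pad touches the jar (contact force between pad and jar above 1 N), for 0.1 s.
At the end, for the whole second after the job is handed in: The knob stays past its click (over 1.0 rad), the fingers still press the trigger paddle (over 1 N), the pad presses the jar with 5 to 20 N (pad in by 2.5 to 10 mm), and the jar stands upright (within 0.12 rad) and still in the V rest, within 6 mm of its home (value of joint lock_knob above 1 rad and contact force between pad and jar between 5 and 20 N and contact force between the fingers and trigger above 1 N and horizontal distance between jar_mid and jar_rest below 0.006 m and angle between jar's own z axis and vertical below 0.12 rad and linear speed of jar below 0.01 m/s); the arm keeps its last pose, push and grip.
It fails at once if the jar is squeezed so hard that it cracks (over 25 N) (contact force between pad and jar above 25 N).
It fails at once if the robot touches the jar (contact force between any of the arm, the fingers and jar above 1 N).
It fails at once if the robot moves the jaw directly instead of by the trigger (contact force between any of the fingers, the arm and jaw_bar above 2 N or contact force between any of the fingers, the arm and pad above 2 N).
It fails at once if the jar is tipped over (angle between jar's own z axis and vertical above 0.4 rad).
It fails at once if another thing on the shelf is moved (distance of any of tin, pot, spice_jar, salt from where it was at the start of the episode above 0.02 m or distance of any of spoon_a, spoon_b, sieve from where it was at the start of the episode above 0.03 m).
It also fails if it takes over 72 s, if anything falls off the work surface, if the arm or the gripper's body presses on something with over 40 N, if the wrist force passes 120 N, or if a joint passes its speed limit or range.

## Working session

There is one attempt and no reset: what is moved stays moved. The work goes in short steps, Python scripts to look and compute and a tool call to move; the robot and the scene stay as the last step left them, time stands still between calls to the robot, and variables do not carry over. Pictures are saved under pics/ and viewed, at most 10 in all, crops included, and the job is handed in when it is done.

Besides the shell and the picture viewer there is one more tool, called after ">>>" by a JSON object that holds its "op" and its "data". servo_tool: Moves the arm, as the interface text tells. Its arguments: {"type":"object","properties":{"targets":{"type":"array"},"force":{"type":"number"}},"required":["targets"]}

```bash
mkdir -p pics
cat > h.py <<'E'
import numpy as np, cv2, json
from station import monitor, viewer, order
def grab(n,fn):
    f=viewer.grab_frame(n); cv2.imwrite('pics/'+fn+'.png',f['color'])
    d={k:np.array(f[k]).tolist() for k in('fovy','cx','cy','R','t')}; json.dump(d,open('pics/'+fn+'.json','w')); return f
def load(fn): return {k:np.array(v) for k,v in json.load(open('pics/'+fn+'.json')).items()}
def ray(c,u,v):
    f=192/np.tan(np.radians(c['fovy'])/2)
    d=c['R'].T@np.array([(u-c['cx'])/f,(v-c['cy'])/f,1]); return -c['R'].T@c['t'],d/np.linalg.norm(d)
def tri(*obs):
    A=np.zeros((3,3));b=np.zeros(3)
    for c,u,v in obs:
        o,d=ray(c,u,v);P=np.eye(3)-np.outer(d,d);A+=P;b+=P@o
    x=np.linalg.solve(A,b); return x,[np.linalg.norm((np.eye(3)-np.outer(d,d))@(x-o)) for o,d in [ray(*q) for q in obs]]
def plane(c,u,v,z):
    o,d=ray(c,u,v); return o+d*(z-o[2])/d[2]
def proj(c,X):
    f=192/np.tan(np.radians(c['fovy'])/2); p=c['R']@np.array(X)+c['t']; return f*p[0]/p[2]+c['cx'],f*p[1]/p[2]+c['cy']
E
python3 - <<'E'
from h import *
a=grab('side','side0');b=grab('top','top0');
for n,f in(('side',a),('top',b)):
    print(n,f['color'].shape,f['fovy'],-f['R'].T@f['t'])
s=monitor.get_state();print(s)
cv2.imwrite('pics/both0.png',cv2.resize(np.vstack([a['color'],b['color']]),(400,600))) if 0 else None
for n in('side0','top0'): cv2.imwrite('pics/%s_b.png'%n,cv2.resize(cv2.imread('pics/%s.png'%n),(800,600),interpolation=cv2.INTER_CUBIC))
E
```

```text
side (384, 512, 3) 51.466892325649304 [0.31902755 0.88776269 0.69314801]
top (384, 512, 3) 50.26856564731131 [ 0.29239305 -0.02599395  1.51089259]
{'t': 0.1, 'q': array([-9.27926152e-01,  3.59295875e-01,  1.11478389e-02, -3.10032352e-04,
       -1.22405157e+00, -2.88070090e-01]), 'qd': array([-0.00097759, -0.00190081,  0.00142514,  0.00183538,  0.00054384,
        0.00043584]), 'joint_efforts': array([-2.53027523e-03, -5.84164667e+01,  2.93752438e+01,  7.01559439e+00,
        1.02161805e-02, -3.30027137e-05]), 'eef_pos': array([ 0.23432314, -0.63260457,  0.24772745]), 'ee_rot': array([ 3.14016439e+00, -1.19255457e-04, -2.78689805e+00]), 'force': array([-0.11230133,  0.2582681 , -0.35736306]), 'moment': array([-0.00569682,  0.00783367,  0.01453386]), 'gripper_force': 0.0, 'width': 0.08742691815845348}
```

View pics/side0_b.png

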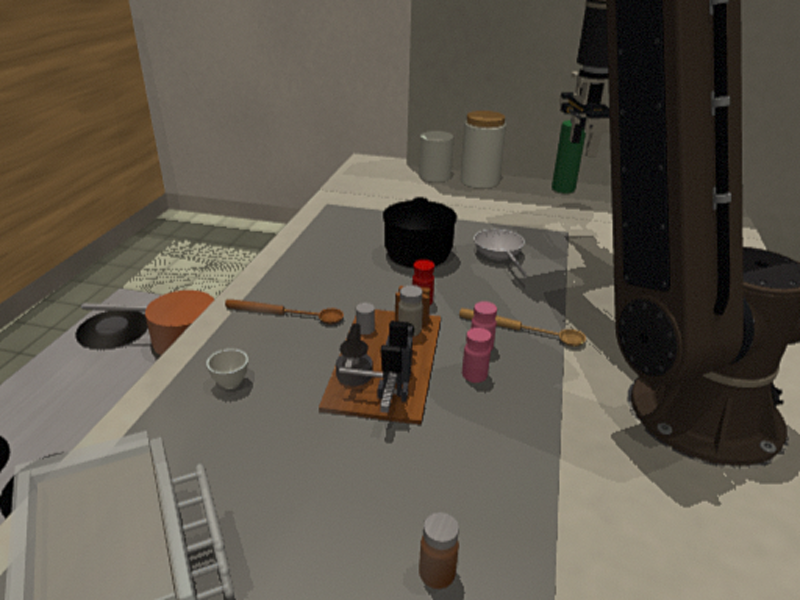

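View pics/top0_b.png

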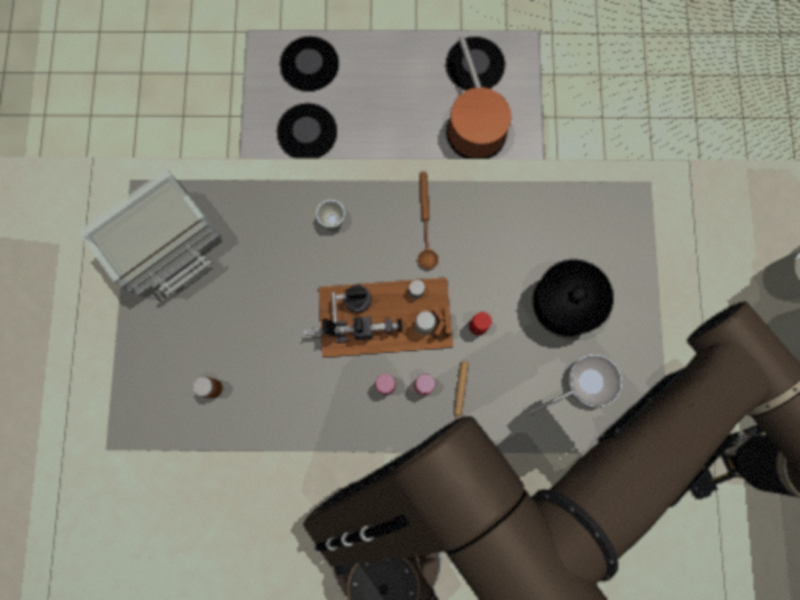

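The side view shows the clamp in the middle (paddle near (390,360), knob (352,345)). In the top view, the board's corners are at about (319,289), (445,279), (452,349) and (323,357), and the knob is at (357,298). The two pink jars lie on the robot's side.

Run:
```python
from h import *
c=load('top0');s=load('side0')
k=.64
P=np.array([plane(c,u*k,v*k,.012)[:2] for u,v in((319,289),(445,279),(452,349),(323,357))])
Q=np.array([[.115,.15],[.115,-.16],[-.055,-.16],[-.055,.15]])
a=Q-Q.mean(0);b=P-P.mean(0)
th=np.arctan2((a[:,0]*b[:,1]-a[:,1]*b[:,0]).sum(),(a*b).sum())
R=np.array([[np.cos(th),-np.sin(th)],[np.sin(th),np.cos(th)]])
o=P.mean(0)-R@Q.mean(0);print(P.round(3),th,o,(Q@R.T+o-P).round(4))
for n,p in(('knob',(.075,.057)),('paddle top',(0,.128)),):print(n,R@p+o)
for n,u,v in(('pink1',385,380),('pink2',425,380)):print(n,plane(c,u*k,v*k,.09))
for f in('side0','top0'):
    im=cv2.imread(f'pics/{f}.png')
    x0,y0,x1,y1=(200,180,290,275) if f[0]=='s' else (190,170,300,235)
    cv2.imwrite(f'pics/{f}_c.png',cv2.resize(im[y0:y1,x0:x1],None,fx=6 if f[0]=='s' else 7,fy=6 if f[0]=='s' else 7,interpolation=cv2.INTER_CUBIC))
```

```text
[[ 0.608  0.167]
 [ 0.634 -0.135]
 [ 0.466 -0.15 ]
 [ 0.445  0.153]] 0.07974152024036969 [0.508084   0.01126329] [[ 0.0025  0.0029]
 [ 0.001  -0.004 ]
 [ 0.0002 -0.0024]
 [-0.0038  0.0035]]
knob [0.57830522 0.07405644]
paddle top [0.4978879  0.13885655]
pink1 [0.38703663 0.0050114  0.09      ]
pink2 [ 0.38759678 -0.08340501  0.09      ]
```

View pics/top0_c.png

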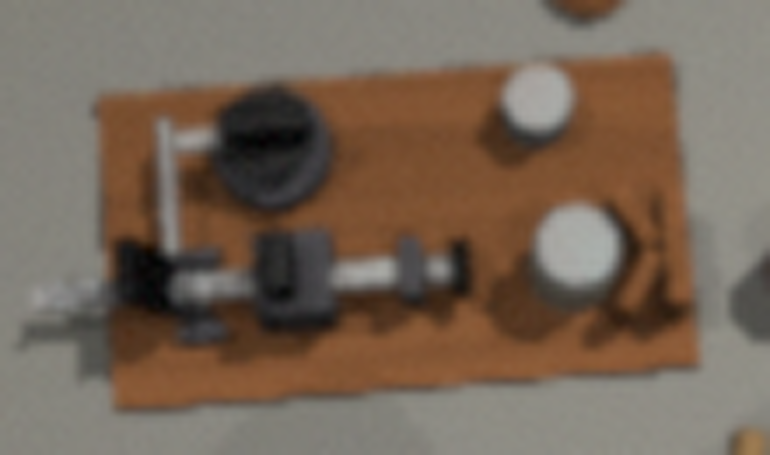

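Clamp found (origin ≈ (0.508, 0.011), yaw 0.08). I'm turning the tool to the clamp, then moving above the knob for a close look.

>>> {"op": "servo_tool", "data": {"targets": [{"angular": [0,0,-8.25],"xyz": [0,0,-0.3],"claw": 4},{"angular": [0,0,-8.25],"xyz": [0,0,-0.3],"claw": 4},{"angular": [0,0,-8.25],"xyz": [0,0,-0.3],"claw": 4},{"angular": [0,0,-8.25],"xyz": [0,0,-0.3],"claw": 4},{"angular": [0,0,-8.25],"xyz": [0,0,-0.3],"claw": 4},{"angular": [0,0,-8.25],"xyz": [0,0,-0.3],"claw": 4},{"angular": [0,0,-8.25],"xyz": [0,0,-0.3],"claw": 4},{"angular": [0,0,-8.25],"xyz": [0,0,-0.3],"claw": 4},{"angular": [0,0,-8.25],"xyz": [0,0,-0.3],"claw": 4}]}}

```text
t: 1.0
eef_pos: [0.2344, -0.6327, 0.2751]
ee_rot: [3.141, 0.001, -1.485]
force: [0.2, 0.3, 0.4]
width: 0.0404
gripper_force: 0.0
```

>>> {"op": "servo_tool", "data": {"targets": [{"angular": [0,0,0],"xyz": [-3.87,-2.02,0],"claw": 4},{"angular": [0,0,0],"xyz": [-3.87,-2.02,0],"claw": 4},{"angular": [0,0,0],"xyz": [-3.87,-2.02,0],"claw": 4},{"angular": [0,0,0],"xyz": [-3.87,-2.02,0],"claw": 4},{"angular": [0,0,0],"xyz": [-3.87,-2.02,0],"claw": 4},{"angular": [0,0,0],"xyz": [-3.87,-2.02,0],"claw": 4},{"angular": [0,0,0],"xyz": [-3.87,-2.02,0],"claw": 4},{"angular": [0,0,0],"xyz": [-3.87,-2.02,0],"claw": 4},{"angular": [0,0,0],"xyz": [-3.87,-2.02,0],"claw": 4},{"angular": [0,0,0],"xyz": [-3.87,-2.02,0],"claw": 4},{"angular": [0,0,0],"xyz": [-3.87,-2.02,0],"claw": 4},{"angular": [0,0,0],"xyz": [-3.87,-2.02,0],"claw": 4},{"angular": [0,0,0],"xyz": [-3.87,-2.02,0],"claw": 4},{"angular": [0,0,0],"xyz": [-3.87,-2.02,0],"claw": 4},{"angular": [0,0,0],"xyz": [-3.87,-2.02,0],"claw": 4},{"angular": [0,0,0],"xyz": [-3.87,-2.02,0],"claw": 4},{"angular": [0,0,0],"xyz": [-3.87,-2.02,0],"claw": 4},{"angular": [0,0,0],"xyz": [-3.87,-2.02,0],"claw": 4}]}}

```text
t: 2.8
eef_pos: [0.5415, 0.0923, 0.2754]
ee_rot: [3.141, 0.0, -1.491]
force: [0.9, 0.2, 0.5]
width: 0.04
gripper_force: 0.0
```

Run:
```python
from h import *
s=monitor.get_state();print(s['t'],s['eef_pos'],s['ee_rot'],s['q'],s['force'])
f=grab('wrist','w1');print(f['fovy'],-f['R'].T@f['t'])
cv2.imwrite('pics/w1_b.png',cv2.resize(f['color'],(800,600),interpolation=cv2.INTER_CUBIC))
```

```text
2.8 [0.54147123 0.09228123 0.27540748] [ 3.14134991e+00  4.96131866e-05 -1.49058885e+00] [ 5.25403245e-01  1.35006290e-01 -2.25303248e-01 -1.59543018e-04
 -1.21068451e+00 -4.45139526e-01] [0.90608217 0.16189511 0.46114761]
59.2120544151786 [0.54820027 0.01711857 0.41109213]
```

View pics/w1_b.png

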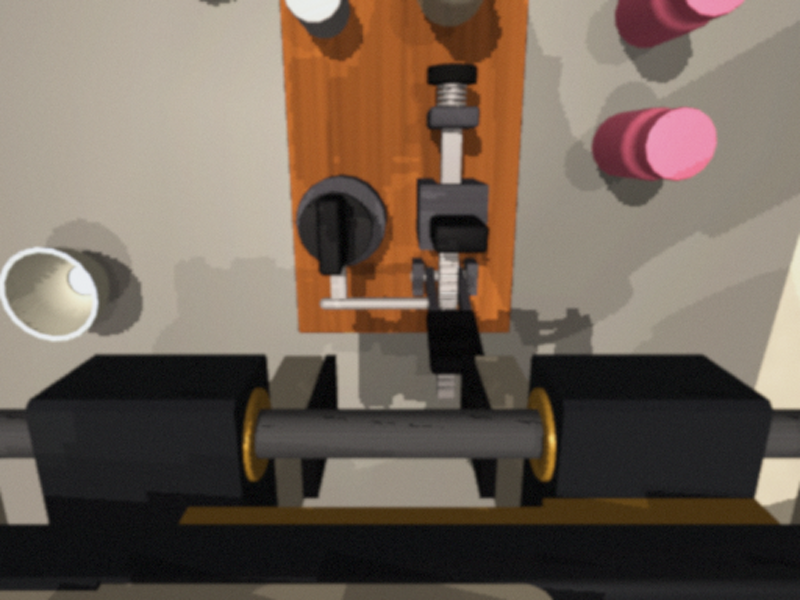

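The wrist view shows the knob's grip bar with its top centred at about (331,233), the clamp's fixed grip at (458,232), the paddle top at (452,342), the pad at (452,74), and the jar at the top edge.

Run:
```python
from h import *
c=load('top0');w=load('w1');k=.64
print(tri((w,331*k,233*k),(c,227.9,190)),plane(w,331*k,233*k,.106))
# board corners from wrist
P=np.array([plane(w,u*k,v*k,.012)[:2] for u,v in((299,332),(513,332))]);print(P)
print('board edges at top row', plane(w,281*k,2,.012),plane(w,528*k,2,.012))
print('paddle top', plane(w,453*k,327*k,.131), plane(w,457*k,370*k,.128))
print('pad',plane(w,452*k,66*k,.06),'bar axis',plane(w,452*k,160*k,.063))
for q in [(.075,.057,.106),(0,.128,.131)]: 
  th=.0797;o=(.508,.0113);X=(o[0]+q[0]*np.cos(th)-q[1]*np.sin(th),o[1]+q[0]*np.sin(th)+q[1]*np.cos(th),q[2]);print(X,np.array(proj(w,X))/k,np.array(proj(c,X)))
```

```text
(array([0.58883382, 0.07892779, 0.03146338]), [np.float64(0.004003559482419075), np.float64(0.004003559482418987)]) [0.58336236 0.06890687 0.106     ]
[[0.6161804  0.16667313]
 [0.4451951  0.15296188]]
board edges at top row [ 0.63505679 -0.06917833  0.012     ] [ 0.46801927 -0.08255552  0.012     ]
paddle top [0.50987419 0.11219625 0.131     ] [0.5042903  0.13929238 0.128     ]
pad [ 0.51913806 -0.03243626  0.06      ] bar axis [0.51340907 0.02318488 0.063     ]
(np.float64(0.5782238306467385), np.float64(0.0740902349836198), 0.106) [339.39728067 242.49927373] [227.11821333 187.93906805]
(np.float64(0.4978091968172024), np.float64(0.1388936813893599), 0.131) [468.83390187 372.32439662] [207.19219154 209.48617221]
```

>>> {"op": "servo_tool", "data": {"targets": [{"angular": [0,0,0],"xyz": [2.5,-3.9,0],"claw": 4},{"angular": [0,0,0],"xyz": [0,0,3.5],"claw": 4},{"angular": [0,0,0],"xyz": [0,0,3.5],"claw": 4},{"angular": [0,0,0],"xyz": [0,0,3.5],"claw": 4},{"angular": [0,0,0],"xyz": [0,0,2.5],"claw": 4},{"angular": [0,0,0],"xyz": [0,0,2.5],"claw": 4},{"angular": [0,0,0],"xyz": [0,0,2.1],"claw": 4},{"angular": [0,0,0],"xyz": [0,0,0],"claw": 4}]}}

```text
t: 3.65
eef_pos: [0.5803, 0.0679, 0.0965]
ee_rot: [3.136, -0.001, -1.491]
force: [0.2, -0.7, 0.0]
width: 0.0396
gripper_force: 0.0
```

>>> {"op": "servo_tool", "data": {"targets": [{"angular": [0,0,0],"xyz": [0,0,0],"claw": 0.8},{"angular": [0,0,0],"xyz": [0,0,0],"claw": 0.8},{"angular": [0,0,0],"xyz": [0,0,0],"claw": 0.8},{"angular": [0,0,0],"xyz": [0,0,0],"claw": 0.8},{"angular": [0,0,0],"xyz": [0,0,0],"claw": 0.8},{"angular": [0,0,0],"xyz": [0,0,0],"claw": 0.8}], "force": 35}}

```text
t: 4.25
eef_pos: [0.5843, 0.0691, 0.1009]
ee_rot: [-3.137, 0.001, -1.49]
force: [6.1, -1.0, -2.4]
width: 0.0137
gripper_force: 35.0
```

Run:
```python
from h import *
s=monitor.get_state();print({k:np.round(s[k],3) for k in ('t','eef_pos','force','moment','width','gripper_force','q')})
f=grab('wrist','w2')
a=f['color'];b=grab('side','side2')['color'][180:275,200:290]
o=np.zeros((384,512+364,3),np.uint8);o[:,:512]=a;o[:,512:]=cv2.resize(b,(364,384),interpolation=cv2.INTER_CUBIC)
cv2.imwrite('pics/w2_b.png',cv2.resize(o,(800,351)))
```

```text
{'t': np.float64(4.25), 'eef_pos': array([0.584, 0.069, 0.101]), 'force': array([ 6.07 , -1.041, -2.381]), 'moment': array([-0.263, -1.82 , -0.017]), 'width': np.float64(0.014), 'gripper_force': np.float64(35.006), 'q': array([ 0.45 ,  0.351, -0.372,  0.001, -0.843, -0.371])}
```

View pics/w2_b.png

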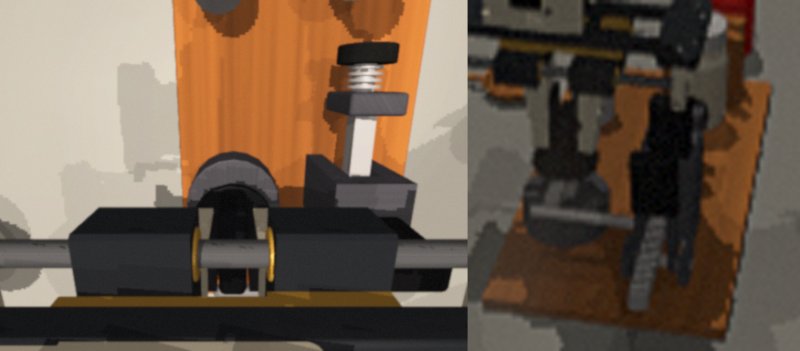

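The fingers hold the knob bar (width 13.7 mm), seen at (233,240) between the pads. I'll centre 3 mm towards +x and turn clockwise 70°.

>>> {"op": "servo_tool", "data": {"targets": [{"angular": [0,0,0],"xyz": [0,-0.3,0],"claw": 0.8},{"angular": [0,0,5],"xyz": [0,0,0],"claw": 0.8},{"angular": [0,0,5],"xyz": [0,0,0],"claw": 0.8},{"angular": [0,0,5],"xyz": [0,0,0],"claw": 0.8},{"angular": [0,0,5],"xyz": [0,0,0],"claw": 0.8},{"angular": [0,0,5],"xyz": [0,0,0],"claw": 0.8},{"angular": [0,0,5],"xyz": [0,0,0],"claw": 0.8},{"angular": [0,0,5],"xyz": [0,0,0],"claw": 0.8},{"angular": [0,0,5],"xyz": [0,0,0],"claw": 0.8},{"angular": [0,0,5],"xyz": [0,0,0],"claw": 0.8},{"angular": [0,0,5],"xyz": [0,0,0],"claw": 0.8},{"angular": [0,0,5],"xyz": [0,0,0],"claw": 0.8},{"angular": [0,0,5],"xyz": [0,0,0],"claw": 0.8},{"angular": [0,0,5],"xyz": [0,0,0],"claw": 0.8},{"angular": [0,0,5],"xyz": [0,0,0],"claw": 0.8},{"angular": [0,0,0],"xyz": [0,0,0],"claw": 0.8},{"angular": [0,0,0],"xyz": [0,0,0],"claw": 0.8},{"angular": [0,0,0],"xyz": [0,0,0],"claw": 0.8}]}}

```text
t: 6.15
eef_pos: [0.5812, 0.071, 0.1008]
ee_rot: [3.137, -0.004, -2.713]
force: [-22.1, 16.6, 20.9]
width: 0.0136
gripper_force: 35.0
```

Run:
```python
from h import *
s=monitor.get_state();print({k:np.round(s[k],3) for k in ('t','eef_pos','ee_rot','force','moment','width','gripper_force','q')})
```

```text
{'t': np.float64(6.15), 'eef_pos': array([0.581, 0.071, 0.101]), 'ee_rot': array([ 3.137, -0.004, -2.713]), 'force': array([-22.126,  16.596,  20.948]), 'moment': array([6.154, 8.277, 0.051]), 'width': np.float64(0.014), 'gripper_force': np.float64(35.011), 'q': array([ 0.452,  0.352, -0.368, -0.006, -0.854, -1.59 ])}
```

>>> {"op": "servo_tool", "data": {"targets": [{"angular": [0,0,0],"xyz": [0,0,0],"claw": 3.5},{"angular": [0,0,0],"xyz": [0,0,0],"claw": 3.5},{"angular": [0,0,0],"xyz": [0,0,0],"claw": 3.5},{"angular": [0,0,0],"xyz": [0,0,0],"claw": 3.5},{"angular": [0,0,0],"xyz": [0,0,-3],"claw": 3.5},{"angular": [0,0,0],"xyz": [0,0,-4.5],"claw": 3.5},{"angular": [0,0,0],"xyz": [0,0,-4.5],"claw": 3.5},{"angular": [0,0,-7.5],"xyz": [0,0,-0.5],"claw": 0},{"angular": [0,0,-7.5],"xyz": [0,0,0],"claw": 0},{"angular": [0,0,-7.5],"xyz": [0,0,0],"claw": 0},{"angular": [0,0,-7.5],"xyz": [0,0,0],"claw": 0},{"angular": [0,0,-8],"xyz": [0,0,0],"claw": 0},{"angular": [0,0,-8],"xyz": [0,0,0],"claw": 0},{"angular": [0,0,-8],"xyz": [0,0,0],"claw": 0},{"angular": [0,0,-8],"xyz": [0,0,0],"claw": 0},{"angular": [0,0,-8],"xyz": [0,0,0],"claw": 0},{"angular": [0,0,0],"xyz": [0,0,0],"claw": 0}]}}

```text
t: 7.85
eef_pos: [0.5852, 0.0686, 0.2244]
ee_rot: [3.141, -0.0, -1.489]
force: [-0.5, -0.6, 0.4]
width: 0.0006
gripper_force: 0.0
```

Run:
```python
from h import *
s=monitor.get_state();print({k:np.round(s[k],3) for k in ('t','eef_pos','ee_rot','force','width','q')})
f=grab('wrist','w3');cv2.imwrite('pics/w3_b.png',cv2.resize(f['color'],(800,600),interpolation=cv2.INTER_CUBIC))
```

```text
{'t': np.float64(7.85), 'eef_pos': array([0.585, 0.069, 0.224]), 'ee_rot': array([ 3.141, -0.   , -1.489]), 'force': array([-0.51 , -0.552,  0.376]), 'width': np.float64(0.001), 'q': array([ 0.448,  0.236, -0.218,  0.   , -1.117, -0.367])}
```

View pics/w3_b.png

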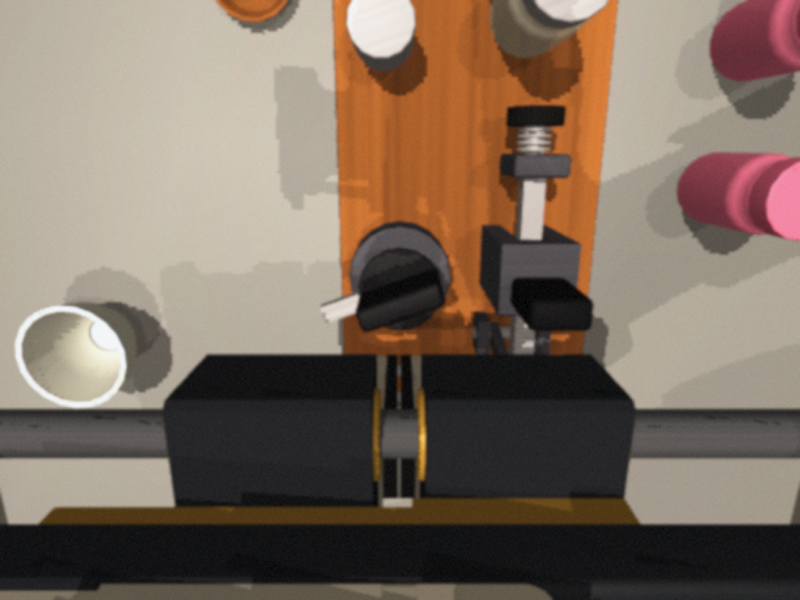

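The knob bar now lies about 70° clockwise (tongue at (340,305)), so it is past the click and near its stop. I'm going behind the paddle with closed fingers.

>>> {"op": "servo_tool", "data": {"targets": [{"angular": [0,0,0],"xyz": [-3.8,2.5,0],"claw": 0},{"angular": [0,0,0],"xyz": [-3.8,2.5,0],"claw": 0},{"angular": [0,0,0],"xyz": [-3.8,2.5,0],"claw": 0},{"angular": [0,0,0],"xyz": [0,0,3.4],"claw": 0},{"angular": [0,0,0],"xyz": [0,0,3.5],"claw": 0},{"angular": [0,0,0],"xyz": [0,0,3.5],"claw": 0},{"angular": [0,0,0],"xyz": [0,0,0],"claw": 0},{"angular": [0,0,0],"xyz": [1,0,0],"claw": 0},{"angular": [0,0,0],"xyz": [0.5,0,0],"claw": 0},{"angular": [0,0,0],"xyz": [0,0,0],"claw": 0},{"angular": [0,0,0],"xyz": [0,0,0],"claw": 0}]}}

```text
t: 9.0
eef_pos: [0.5033, 0.1616, 0.122]
ee_rot: [-3.139, 0.001, -1.492]
force: [0.1, -0.3, -1.1]
width: 0.0001
gripper_force: 0.0
```

```bash
cat > look.py <<'E'
from h import *
import sys
n=sys.argv[1]
s=monitor.get_state();print({k:np.round(s[k],4) for k in ('t','eef_pos','force','moment')})
o=np.array([.5143,.0072]);th=.08
d=s['eef_pos'][:2]-o;print('clamp xy',np.cos(th)*d[0]+np.sin(th)*d[1],-np.sin(th)*d[0]+np.cos(th)*d[1])
a=grab('wrist',n+'w')['color'];b=grab('side',n+'s')['color'][180:275,200:290]
o=np.zeros((384,512+364,3),np.uint8);o[:,:512]=a;o[:,512:]=cv2.resize(b,(364,384),interpolation=cv2.INTER_CUBIC)
cv2.imwrite(f'pics/{n}_b.png',cv2.resize(o,(800,351)))
E
python3 look.py p1
```

```text
{'t': np.float64(9.0), 'eef_pos': array([0.5033, 0.1616, 0.122 ]), 'force': array([ 0.0821, -0.3034, -1.1054]), 'moment': array([-0.0029,  0.129 , -0.0009])}
clamp xy 0.001336488402156697 0.15475064155786664
```

View pics/p1_b.png

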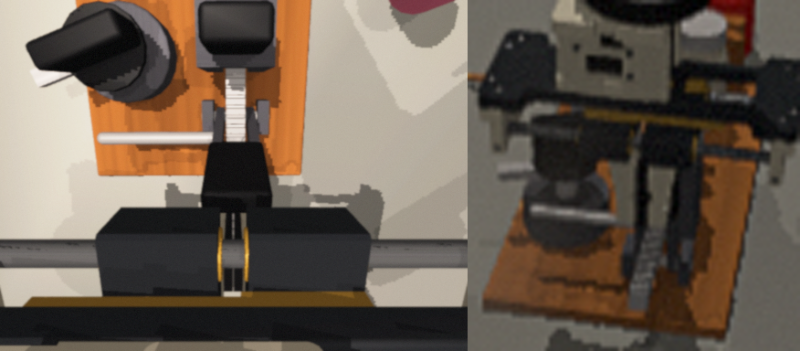

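The closed fingers stand centred behind the paddle (paddle top at (238,175)). First stroke now, pushing +x.

>>> {"op": "servo_tool", "data": {"targets": [{"angular": [0,0,0],"xyz": [1,0,0],"claw": 0},{"angular": [0,0,0],"xyz": [1,0,0],"claw": 0},{"angular": [0,0,0],"xyz": [0,0,0],"claw": 0},{"angular": [0,0,0],"xyz": [0,0,0],"claw": 0}]}}

```text
t: 9.5
eef_pos: [0.5046, 0.1415, 0.1209]
ee_rot: [-3.141, 0.0, -1.491]
force: [0.7, 2.8, 1.1]
width: 0.0004
gripper_force: 1.2
```

>>> {"op": "servo_tool", "data": {"targets": [{"angular": [0,0,0],"xyz": [0.7,0,0],"claw": 0},{"angular": [0,0,0],"xyz": [0.7,0,0],"claw": 0},{"angular": [0,0,0],"xyz": [0.6,0,0],"claw": 0},{"angular": [0,0,0],"xyz": [0,0,0],"claw": 0},{"angular": [0,0,0],"xyz": [0,0,0],"claw": 0}]}}

```text
t: 10.0
eef_pos: [0.5059, 0.1216, 0.1207]
ee_rot: [-3.141, 0.0, -1.491]
force: [1.0, 4.3, 1.9]
width: 0.0007
gripper_force: 1.8
```

```bash
python3 look.py p2
```

```text
{'t': np.float64(10.0), 'eef_pos': array([0.5059, 0.1216, 0.1207]), 'force': array([0.9964, 4.3161, 1.9448]), 'moment': array([ 1.2332, -0.1929, -0.0043])}
clamp xy 0.0007724842685549477 0.11470664840682256
```

>>> {"op": "servo_tool", "data": {"targets": [{"angular": [0,0,0],"xyz": [0.4,0,0],"claw": 0},{"angular": [0,0,0],"xyz": [0.4,0,0],"claw": 0},{"angular": [0,0,0],"xyz": [0,0,0],"claw": 0},{"angular": [0,0,0],"xyz": [0,0,0],"claw": 0}]}}

```text
t: 10.5
eef_pos: [0.5064, 0.114, 0.1204]
ee_rot: [-3.141, 0.0, -1.491]
force: [1.8, 4.6, 0.0]
width: 0.0005
gripper_force: 2.2
```

>>> {"op": "servo_tool", "data": {"targets": [{"angular": [0,0,0],"xyz": [0.3,0,0],"claw": 0},{"angular": [0,0,0],"xyz": [0,0,0],"claw": 0},{"angular": [0,0,0],"xyz": [0,0,0],"claw": 0}]}}

```text
t: 10.8
eef_pos: [0.5066, 0.1127, 0.1203]
ee_rot: [-3.141, 0.003, -1.491]
force: [-2.2, 13.3, -0.1]
width: 0.0004
gripper_force: 6.6
```

```bash
python3 look.py p3
python3 - <<'E'
from h import *
a=[cv2.resize(cv2.imread(f'pics/{n}w.png'),(400,300)) for n in('p1','p2','p3')]
cv2.imwrite('pics/cmp1.png',np.hstack([cv2.imread(f'pics/{n}w.png')[:225,100:320] for n in('p1','p2','p3')]))
E
```

```text
{'t': np.float64(10.8), 'eef_pos': array([0.5066, 0.1127, 0.1203]), 'force': array([-2.1934, 13.3067, -0.1056]), 'moment': array([5.013 , 0.6439, 0.0528])}
clamp xy 0.0007963636345433263 0.10580419079522056
```

View pics/cmp1.png

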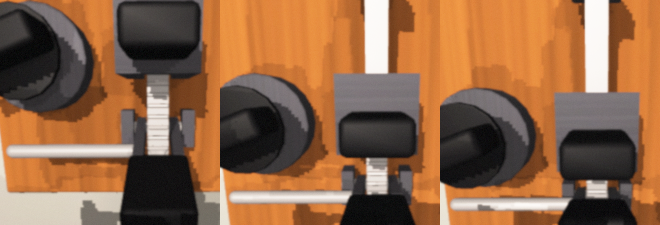

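Hard stop met at TCP clamp y ≈ 0.106 (13 N), so the full stroke is y 0.148 → 0.108. I'm letting the trigger back, and working out the pad–jar gap from the earlier picture.

>>> {"op": "servo_tool", "data": {"targets": [{"angular": [0,0,0],"xyz": [-1.5,0,0],"claw": 0},{"angular": [0,0,0],"xyz": [-1.5,0,0],"claw": 0},{"angular": [0,0,0],"xyz": [-1.6,0,0],"claw": 0},{"angular": [0,0,0],"xyz": [0,0,0],"claw": 0},{"angular": [0,0,0],"xyz": [0,0,0],"claw": 0}]}}

```text
t: 11.4
eef_pos: [0.5023, 0.1568, 0.1202]
ee_rot: [3.14, -0.001, -1.49]
force: [-0.3, -0.0, -0.2]
width: 0.0006
gripper_force: 0.0
```

```bash
python3 look.py p4
python3 - <<'E'
from h import *
w=load('w3');k=.64
o=np.array([.5143,.0072]);th=.08;R=np.array([[np.cos(th),-np.sin(th)],[np.sin(th),np.cos(th)]])
C=lambda p:(R.T@(p[:2]-o)).round(4)
print('pad face top',C(plane(w,536*k,108*k,.068)),'lid near edge',C(plane(w,572*k,25*k,.102)),'lid alt top0', C(plane(load('top0'),190+577/7,170+245/7,.102)),'w1 pad',C(plane(load('w1'),452*k,67*k,.068)))
a=grab('top','t4')['color'][170:235,190:300]
b=cv2.imread('pics/top0.png')[170:235,190:300]
cv2.imwrite('pics/t4c.png',cv2.resize(np.vstack([b,a]),None,fx=4.5,fy=4.5,interpolation=cv2.INTER_CUBIC))
E
```

```text
{'t': np.float64(11.4), 'eef_pos': array([0.5023, 0.1568, 0.1202]), 'force': array([-0.2724, -0.0285, -0.1511]), 'moment': array([-0.0203,  0.1272,  0.0026])}
clamp xy -2.1379276685910484e-05 0.15010781304067847
pad face top [ 0.0047 -0.039 ] lid near edge [-0.0004 -0.0715] lid alt top0 [-0.0024 -0.092 ] w1 pad [ 0.0024 -0.0383]
```

View pics/t4c.png

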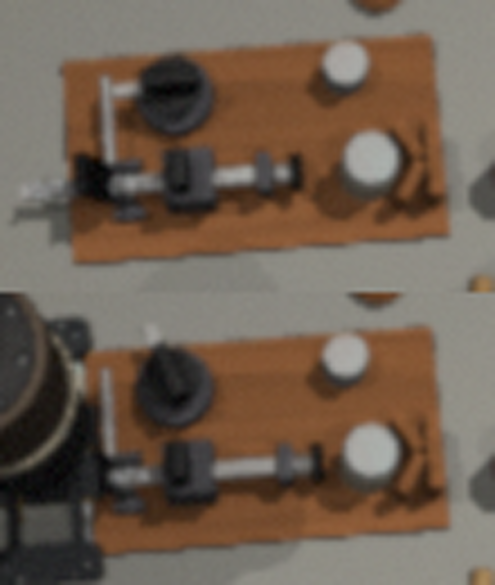

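The top views (before and after) show the pad front moved from x≈298 to ≈322 in the crop, still clear of the jar, whose lid edge is at 342. Stroke two next, tracking the jaw by image matching.

>>> {"op": "servo_tool", "data": {"targets": [{"angular": [0,0,0],"xyz": [0.8,0,0],"claw": 0},{"angular": [0,0,0],"xyz": [0.8,0,0],"claw": 0},{"angular": [0,0,0],"xyz": [0.8,0,0],"claw": 0},{"angular": [0,0,0],"xyz": [0.8,0,0],"claw": 0},{"angular": [0,0,0],"xyz": [0.5,0,0],"claw": 0},{"angular": [0,0,0],"xyz": [0.4,0,0],"claw": 0},{"angular": [0,0,0],"xyz": [0,0,0],"claw": 0},{"angular": [0,0,0],"xyz": [0,0,0],"claw": 0}]}}

```text
t: 12.35
eef_pos: [0.5066, 0.1158, 0.1208]
ee_rot: [-3.141, 0.0, -1.491]
force: [1.7, 4.6, 2.6]
width: 0.0005
gripper_force: 2.1
```

```bash
cat > trk.py <<'E'
from h import *
import sys
n=sys.argv[1]
if n!='t4': grab('top',n)
s=monitor.get_state();print(s['t'].round(2) if hasattr(s['t'],'round') else s['t'],s['eef_pos'].round(4),s['force'].round(1))
g=lambda f:cv2.resize(cv2.cvtColor(cv2.imread(f'pics/{f}.png'),cv2.COLOR_BGR2GRAY),None,fx=8,fy=8,interpolation=cv2.INTER_CUBIC)
A=g('top0');B=g(n)
def m(x0,x1,y0,y1,px,py):
    T=A[y0*8:y1*8,x0*8:x1*8];x2,y2=int(x0-3),int(y0-py)
    r=cv2.matchTemplate(B[y2*8:(y1+py)*8,x2*8:(x1+px)*8],T,cv2.TM_CCOEFF_NORMED);_,v,_,l=cv2.minMaxLoc(r)
    return round((l[0]/8+x2-x0)*3.54,1),round((l[1]/8+y2-y0)*3.54,1),round(v,2)
print('jaw head+pad mm',m(245,258,202,214,20,2),'head',m(244,251,202,214,20,2),'lid',m(264,281,198,212,8,2))
E
python3 trk.py t4; python3 trk.py t5
```

```text
12.35 [0.5066 0.1158 0.1208] [1.7 4.6 2.6]
jaw head+pad mm (16.4, -0.9, 0.95) head (15.5, -1.3, 0.97) lid (0.0, 0.0, 1.0)
12.4 [0.5066 0.1159 0.1208] [1.6 4.1 3.2]
jaw head+pad mm (27.4, -1.8, 0.93) head (25.2, -1.3, 0.97) lid (0.0, 0.0, 0.99)
```

>>> {"op": "servo_tool", "data": {"targets": [{"angular": [0,0,0],"xyz": [-1.5,0,0],"claw": 0},{"angular": [0,0,0],"xyz": [-1.5,0,0],"claw": 0},{"angular": [0,0,0],"xyz": [-1.3,0,0],"claw": 0},{"angular": [0,0,0],"xyz": [0,0,0],"claw": 0},{"angular": [0,0,0],"xyz": [0,0,0],"claw": 0},{"angular": [0,0,0],"xyz": [0.8,0,0],"claw": 0},{"angular": [0,0,0],"xyz": [0.8,0,0],"claw": 0},{"angular": [0,0,0],"xyz": [0.4,0,0],"claw": 0},{"angular": [0,0,0],"xyz": [0,0,0],"claw": 0},{"angular": [0,0,0],"xyz": [0,0,0],"claw": 0}]}}

```text
t: 13.4
eef_pos: [0.5046, 0.1384, 0.1208]
ee_rot: [-3.141, 0.0, -1.492]
force: [-0.1, 2.7, 1.1]
width: 0.0005
gripper_force: 1.5
```

>>> {"op": "servo_tool", "data": {"targets": [{"angular": [0,0,0],"xyz": [0.3,0,0],"claw": 0},{"angular": [0,0,0],"xyz": [0.3,0,0],"claw": 0},{"angular": [0,0,0],"xyz": [0,0,0],"claw": 0},{"angular": [0,0,0],"xyz": [0,0,0],"claw": 0}]}}

```text
t: 13.8
eef_pos: [0.5051, 0.1327, 0.1207]
ee_rot: [-3.141, 0.0, -1.491]
force: [1.5, 3.2, 3.2]
width: 0.0005
gripper_force: 1.7
```

```bash
python3 trk.py t6
```

```text
13.85 [0.505  0.1328 0.1206] [-0.   4.1  2.3]
jaw head+pad mm (30.5, -2.2, 0.96) head (30.1, -2.2, 0.97) lid (2.2, 0.0, 0.98)
```

The jar has begun to slide. Small steps from here, watching force.

>>> {"op": "servo_tool", "data": {"targets": [{"angular": [0,0,0],"xyz": [0.3,0,0],"claw": 0},{"angular": [0,0,0],"xyz": [0.3,0,0],"claw": 0},{"angular": [0,0,0],"xyz": [0,0,0],"claw": 0},{"angular": [0,0,0],"xyz": [0,0,0],"claw": 0}]}}

```text
t: 14.25
eef_pos: [0.5054, 0.1267, 0.1206]
ee_rot: [-3.141, 0.0, -1.491]
force: [0.6, 4.1, 2.5]
width: 0.0005
gripper_force: 2.1
```

>>> {"op": "servo_tool", "data": {"targets": [{"angular": [0,0,0],"xyz": [0.3,0,0],"claw": 0},{"angular": [0,0,0],"xyz": [0.3,0,0],"claw": 0},{"angular": [0,0,0],"xyz": [0,0,0],"claw": 0},{"angular": [0,0,0],"xyz": [0,0,0],"claw": 0}]}}

```text
t: 14.65
eef_pos: [0.5059, 0.1209, 0.1207]
ee_rot: [-3.141, 0.0, -1.491]
force: [0.4, 5.6, 4.0]
width: 0.0007
gripper_force: 2.5
```

```bash
python3 trk.py t7
```

```text
14.7 [0.5059 0.1209 0.1206] [1.  4.7 4.1]
jaw head+pad mm (35.8, -2.7, 0.94) head (34.1, -2.7, 0.95) lid (7.5, -0.9, 0.94)
```

>>> {"op": "servo_tool", "data": {"targets": [{"angular": [0,0,0],"xyz": [0.3,0,0],"claw": 0},{"angular": [0,0,0],"xyz": [0,0,0],"claw": 0},{"angular": [0,0,0],"xyz": [0,0,0],"claw": 0}]}}

```text
t: 15.0
eef_pos: [0.5061, 0.1179, 0.1206]
ee_rot: [-3.141, 0.0, -1.491]
force: [1.1, 4.7, 4.5]
width: 0.0007
gripper_force: 2.7
```

>>> {"op": "servo_tool", "data": {"targets": [{"angular": [0,0,0],"xyz": [0.2,0,0],"claw": 0},{"angular": [0,0,0],"xyz": [0,0,0],"claw": 0},{"angular": [0,0,0],"xyz": [0,0,0],"claw": 0}]}}

```text
t: 15.3
eef_pos: [0.5063, 0.116, 0.1206]
ee_rot: [-3.141, 0.0, -1.491]
force: [0.8, 5.3, 2.8]
width: 0.0003
gripper_force: 2.8
```

```bash
python3 trk.py t8
```

```text
15.35 [0.5062 0.116  0.1205] [0.9 4.8 2.8]
jaw head+pad mm (38.5, -3.1, 0.95) head (38.1, -3.1, 0.97) lid (10.6, -0.9, 0.94)
```

The jar is about home (10.6 mm slid). Letting back for the last stroke, with small steps.

>>> {"op": "servo_tool", "data": {"targets": [{"angular": [0,0,0],"xyz": [-1.5,0,0],"claw": 0},{"angular": [0,0,0],"xyz": [-1.5,0,0],"claw": 0},{"angular": [0,0,0],"xyz": [-1.3,0,0],"claw": 0},{"angular": [0,0,0],"xyz": [0,0,0],"claw": 0},{"angular": [0,0,0],"xyz": [0,0,0],"claw": 0},{"angular": [0,0,0],"xyz": [0.8,0,0],"claw": 0},{"angular": [0,0,0],"xyz": [0.8,0,0],"claw": 0},{"angular": [0,0,0],"xyz": [0.4,0,0],"claw": 0},{"angular": [0,0,0],"xyz": [0,0,0],"claw": 0},{"angular": [0,0,0],"xyz": [0,0,0],"claw": 0}]}}

```text
t: 16.35
eef_pos: [0.5047, 0.1386, 0.1209]
ee_rot: [-3.141, 0.001, -1.492]
force: [-0.7, 4.3, 2.6]
width: 0.0006
gripper_force: 2.0
```

>>> {"op": "servo_tool", "data": {"targets": [{"angular": [0,0,0],"xyz": [0.3,0,0],"claw": 0},{"angular": [0,0,0],"xyz": [0.3,0,0],"claw": 0},{"angular": [0,0,0],"xyz": [0,0,0],"claw": 0},{"angular": [0,0,0],"xyz": [0,0,0],"claw": 0}]}}

```text
t: 16.75
eef_pos: [0.5053, 0.1332, 0.1209]
ee_rot: [-3.14, 0.001, -1.491]
force: [-0.9, 5.0, 4.0]
width: 0.0005
gripper_force: 2.7
```

```bash
python3 trk.py t9
```

```text
16.8 [0.5054 0.1333 0.1209] [-1.   5.3  4.7]
jaw head+pad mm (39.4, -3.1, 0.93) head (41.6, -3.5, 0.98) lid (10.6, -0.9, 0.94)
```

The pad is now compressing: the head moved while the lid stayed. About 3 mm more is needed.

>>> {"op": "servo_tool", "data": {"targets": [{"angular": [0,0,0],"xyz": [0.2,0,0],"claw": 0},{"angular": [0,0,0],"xyz": [0.2,0,0],"claw": 0},{"angular": [0,0,0],"xyz": [0.2,0,0],"claw": 0},{"angular": [0,0,0],"xyz": [0,0,0],"claw": 0},{"angular": [0,0,0],"xyz": [0,0,0],"claw": 0},{"angular": [0,0,0],"xyz": [0,0,0],"claw": 0}]}}

```text
t: 17.4
eef_pos: [0.5059, 0.1273, 0.121]
ee_rot: [-3.14, 0.001, -1.49]
force: [-1.3, 5.1, 4.7]
width: 0.0006
gripper_force: 2.8
```

```bash
python3 trk.py t10; python3 trk.py t10b
```

```text
17.45 [0.5059 0.1274 0.121 ] [-0.4  5.1  4.2]
jaw head+pad mm (39.4, -2.7, 0.92) head (42.0, -3.1, 0.96) lid (10.6, -0.9, 0.94)
17.5 [0.5059 0.1274 0.121 ] [-0.4  5.3  4.6]
jaw head+pad mm (39.4, -2.7, 0.92) head (42.0, -3.1, 0.96) lid (10.6, -0.9, 0.94)
```

Run:
```python
from h import *
for f in('t8','t9','t10'):
    g=cv2.cvtColor(cv2.imread(f'pics/{f}.png'),cv2.COLOR_BGR2GRAY).astype(int)
    print(f,g[206:209,248:284].mean(0).astype(int))
    print('  head side',g[203:205,248:268].mean(0).astype(int))
```

```text
t8 [127 129 129 132 133 131 133 135 127  92  66  67  71  78  93 107 107  70
  30  27  52  92 136 160 167 169 169 171 172 171 167 152 122  91  91  84]
  head side [83 84 88 87 87 88 87 86 82 73 71 75 80 82 84 87 78 55 40 50]
t9 [128 129 130 132 132 132 134 137 138 131  99  78  78  79  82 101 108  72
  34  27  51  91 134 158 168 170 169 172 173 172 168 154 123  92  91  85]
  head side [89 91 90 93 93 92 92 89 87 82 73 77 78 78 80 86 81 57 37 48]
t10 [128 127 130 132 132 133 133 135 137 132 106  74  71  79  87 103 107  72
  33  26  52  90 134 159 168 169 169 171 173 172 168 154 122  91  90  85]
  head side [88 89 90 91 93 91 91 88 86 84 85 78 76 75 75 83 80 57 37 48]
```

>>> {"op": "servo_tool", "data": {"targets": [{"angular": [0,0,0],"xyz": [0.1,0,0],"claw": 0},{"angular": [0,0,0],"xyz": [0.1,0,0],"claw": 0},{"angular": [0,0,0],"xyz": [0,0,0],"claw": 0},{"angular": [0,0,0],"xyz": [0,0,0],"claw": 0},{"angular": [0,0,0],"xyz": [0,0,0],"claw": 0}]}}

```text
t: 18.0
eef_pos: [0.5061, 0.126, 0.1211]
ee_rot: [-3.14, 0.002, -1.491]
force: [-2.3, 8.7, 5.2]
width: -0.0
gripper_force: 4.3
```

```bash
python3 trk.py t11
python3 - <<'E'
from h import *
for f in('t11',):
    g=cv2.cvtColor(cv2.imread(f'pics/{f}.png'),cv2.COLOR_BGR2GRAY).astype(int)
    print(f,g[206:209,248:284].mean(0).astype(int))
    print('  head side',g[203:205,248:268].mean(0).astype(int))
print(monitor.get_state()['force'])
E
```

```text
18.05 [0.506  0.126  0.1211] [-3.   7.9  4.8]
jaw head+pad mm (39.4, -2.7, 0.92) head (42.0, -3.1, 0.96) lid (10.6, -0.9, 0.94)
t11 [129 128 130 132 132 133 134 136 137 131 106  73  70  78  88 103 107  73
  32  25  51  89 133 159 167 169 170 171 172 171 169 154 121  92  90  85]
  head side [88 87 88 92 92 92 91 88 86 84 83 79 76 76 74 81 80 55 39 49]
[-2.96368115  7.93641091  4.81849715]
```

Force has risen without visible head motion, so I'm checking with a composite close look: side and wrist views now against earlier ones, plus the top view.

```bash
python3 look.py p12
python3 - <<'E'
from h import *
r=lambda f,x0,x1,y0,y1,w,h:cv2.resize(cv2.imread(f'pics/{f}.png')[y0:y1,x0:x1],(w,h),interpolation=cv2.INTER_CUBIC)
row1=np.hstack([r(n+'s',205,280,190,270,266,284) for n in('p2','p3','p12')])
row2=np.hstack([r('p2w',100,320,40,230,266,230),r('p12w',100,320,40,230,266,230),r('t11',215,300,185,235,266,157) if 0 else cv2.copyMakeBorder(r('t11',225,295,190,230,266,152),39,39,0,0,0)])
cv2.imwrite('pics/cmp12.png',np.vstack([row1,row2]))
E
```

```text
{'t': np.float64(18.05), 'eef_pos': array([0.506 , 0.126 , 0.1211]), 'force': array([-2.9637,  7.9364,  4.8185]), 'moment': array([3.106 , 0.8556, 0.0672])}
clamp xy 0.001266683050271179 0.11906744127068009
```

View pics/cmp12.png

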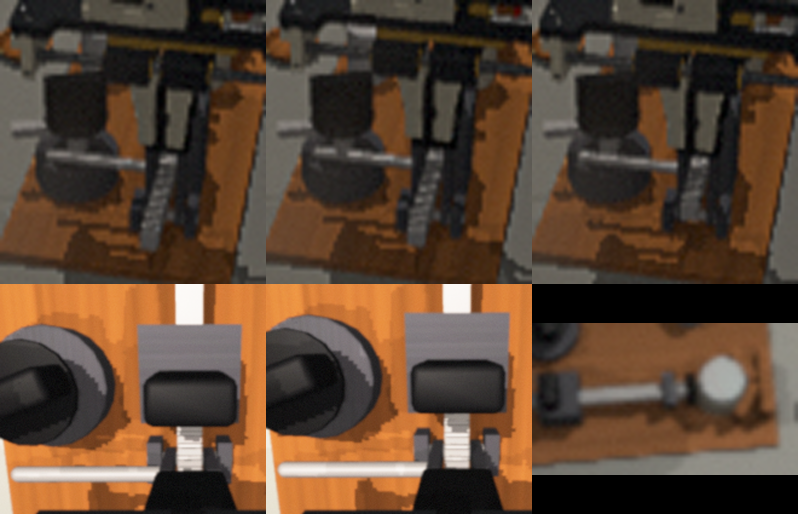

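Nothing is blocking: the knob is unchanged, the fingers are square on the paddle, and the jar sits in the V with the pad on it. Compression is about 4.5 mm. One more small step, to check and get nearer 6 mm.

>>> {"op": "servo_tool", "data": {"targets": [{"angular": [0,0,0],"xyz": [0.1,0,0],"claw": 0},{"angular": [0,0,0],"xyz": [0.1,0,0],"claw": 0},{"angular": [0,0,0],"xyz": [0,0,0],"claw": 0},{"angular": [0,0,0],"xyz": [0,0,0],"claw": 0},{"angular": [0,0,0],"xyz": [0,0,0],"claw": 0}]}}

```text
t: 18.65
eef_pos: [0.5063, 0.1234, 0.121]
ee_rot: [-3.14, 0.001, -1.491]
force: [-1.0, 5.6, 3.7]
width: 0.0003
gripper_force: 2.8
```

```bash
python3 trk.py t13
python3 - <<'E'
from h import *
for f in('t11','t13',):
    g=cv2.cvtColor(cv2.imread(f'pics/{f}.png'),cv2.COLOR_BGR2GRAY).astype(int)
    print(f,g[206:209,248:284].mean(0).astype(int))
    print('  head side',g[203:205,248:268].mean(0).astype(int))
print(monitor.get_state()['gripper_force'])
E
```

```text
18.7 [0.5062 0.1234 0.121 ] [-0.8  4.8  4. ]
jaw head+pad mm (38.5, -3.1, 0.95) head (37.6, -3.1, 0.96) lid (10.6, -0.9, 0.94)
t11 [129 128 130 132 132 133 134 136 137 131 106  73  70  78  88 103 107  73
  32  25  51  89 133 159 167 169 170 171 172 171 169 154 121  92  90  85]
  head side [88 87 88 92 92 92 91 88 86 84 83 79 76 76 74 81 80 55 39 49]
t13 [128 128 129 133 132 132 135 135 127  94  64  66  73  83  96 105 100  66
  31  25  51  91 135 159 168 169 169 171 173 172 168 154 123  92  90  84]
  head side [86 88 86 88 91 92 89 89 85 81 75 76 76 76 81 87 80 56 38 49]
2.7919163648039103
```

The pawl slipped a rung and the bar fell back (head 42 → 37.6 mm), so no harm done. I'll make a full return with a longer pause, then stroke again smoothly.

>>> {"op": "servo_tool", "data": {"targets": [{"angular": [0,0,0],"xyz": [-1.2,0,0],"claw": 0},{"angular": [0,0,0],"xyz": [-1.2,0,0],"claw": 0},{"angular": [0,0,0],"xyz": [-1.3,0,0],"claw": 0},{"angular": [0,0,0],"xyz": [0,0,0],"claw": 0},{"angular": [0,0,0],"xyz": [0,0,0],"claw": 0},{"angular": [0,0,0],"xyz": [0,0,0],"claw": 0},{"angular": [0,0,0],"xyz": [0,0,0],"claw": 0}]}}

```text
t: 19.4
eef_pos: [0.5025, 0.1593, 0.1205]
ee_rot: [3.141, -0.0, -1.491]
force: [1.1, -0.1, -0.3]
width: 0.0001
gripper_force: 0.0
```

```bash
python3 trk.py t14
```

```text
19.45 [0.5026 0.1592 0.1205] [ 1.  -0.1 -0.4]
jaw head+pad mm (38.1, -3.1, 0.95) head (37.6, -3.1, 0.99) lid (10.6, -0.9, 0.94)
```

>>> {"op": "servo_tool", "data": {"targets": [{"angular": [0,0,0],"xyz": [0.5,0,0],"claw": 0},{"angular": [0,0,0],"xyz": [0.3,0,0],"claw": 0},{"angular": [0,0,0],"xyz": [0.2,0,0],"claw": 0},{"angular": [0,0,0],"xyz": [0,0,0],"claw": 0},{"angular": [0,0,0],"xyz": [0,0,0],"claw": 0}]}}

```text
t: 19.95
eef_pos: [0.5037, 0.1497, 0.1207]
ee_rot: [-3.141, 0.0, -1.491]
force: [0.3, 2.4, 2.1]
width: 0.0004
gripper_force: 0.9
```

```bash
python3 trk.py t15
```

```text
20.0 [0.5037 0.1497 0.1207] [-0.8  1.4  0.8]
jaw head+pad mm (38.1, -2.7, 0.95) head (37.6, -3.1, 0.99) lid (10.6, -1.3, 0.94)
```

>>> {"op": "servo_tool", "data": {"targets": [{"angular": [0,0,0],"xyz": [0.1,0,0],"claw": 0},{"angular": [0,0,0],"xyz": [0.1,0,0],"claw": 0},{"angular": [0,0,0],"xyz": [0.1,0,0],"claw": 0},{"angular": [0,0,0],"xyz": [0,0,0],"claw": 0},{"angular": [0,0,0],"xyz": [0,0,0],"claw": 0}]}}

```text
t: 20.5
eef_pos: [0.5039, 0.1468, 0.1207]
ee_rot: [-3.141, 0.0, -1.491]
force: [0.3, 3.6, 2.9]
width: 0.0002
gripper_force: 1.7
```

```bash
python3 trk.py t16
```

```text
20.55 [0.5039 0.1468 0.1207] [0.9 3.7 2.5]
jaw head+pad mm (38.5, -2.7, 0.96) head (38.1, -3.1, 0.99) lid (10.6, -0.9, 0.94)
```

>>> {"op": "servo_tool", "data": {"targets": [{"angular": [0,0,0],"xyz": [0.1,0,0],"claw": 0},{"angular": [0,0,0],"xyz": [0.1,0,0],"claw": 0},{"angular": [0,0,0],"xyz": [0.1,0,0],"claw": 0},{"angular": [0,0,0],"xyz": [0,0,0],"claw": 0}]}}

```text
t: 20.95
eef_pos: [0.504, 0.1436, 0.1206]
ee_rot: [-3.141, 0.0, -1.491]
force: [0.1, 4.8, 4.0]
width: 0.0004
gripper_force: 2.0
```

>>> {"op": "servo_tool", "data": {"targets": [{"angular": [0,0,0],"xyz": [0.1,0,0],"claw": 0},{"angular": [0,0,0],"xyz": [0.1,0,0],"claw": 0},{"angular": [0,0,0],"xyz": [0.1,0,0],"claw": 0},{"angular": [0,0,0],"xyz": [0,0,0],"claw": 0}]}}

```text
t: 21.35
eef_pos: [0.5043, 0.1406, 0.1206]
ee_rot: [-3.141, 0.0, -1.491]
force: [0.3, 4.1, 3.3]
width: 0.0004
gripper_force: 2.3
```

```bash
python3 trk.py t17
```

```text
21.4 [0.5043 0.1407 0.1206] [-0.7  3.4  2.9]
jaw head+pad mm (38.5, -3.1, 0.95) head (38.9, -3.5, 0.97) lid (10.6, -0.9, 0.93)
```

>>> {"op": "servo_tool", "data": {"targets": [{"angular": [0,0,0],"xyz": [0.1,0,0],"claw": 0},{"angular": [0,0,0],"xyz": [0.1,0,0],"claw": 0},{"angular": [0,0,0],"xyz": [0,0,0],"claw": 0},{"angular": [0,0,0],"xyz": [0,0,0],"claw": 0}]}}

```text
t: 21.8
eef_pos: [0.5044, 0.1388, 0.1206]
ee_rot: [-3.141, 0.0, -1.491]
force: [0.2, 5.4, 4.0]
width: 0.0006
gripper_force: 2.5
```

```bash
python3 trk.py t18
```

```text
21.85 [0.5044 0.1388 0.1206] [-0.5  4.8  3. ]
jaw head+pad mm (38.5, -3.1, 0.95) head (38.5, -3.1, 0.97) lid (10.6, -0.9, 0.94)
```

>>> {"op": "servo_tool", "data": {"targets": [{"angular": [0,0,0],"xyz": [0.1,0,0],"claw": 0},{"angular": [0,0,0],"xyz": [0.1,0,0],"claw": 0},{"angular": [0,0,0],"xyz": [0.1,0,0],"claw": 0},{"angular": [0,0,0],"xyz": [0,0,0],"claw": 0}]}}

```text
t: 22.25
eef_pos: [0.5047, 0.1359, 0.1207]
ee_rot: [-3.141, 0.0, -1.491]
force: [-0.7, 5.5, 3.6]
width: 0.0006
gripper_force: 2.8
```

```bash
python3 trk.py t19
```

```text
22.3 [0.5047 0.1359 0.1207] [-0.8  4.4  4.2]
jaw head+pad mm (39.4, -2.7, 0.94) head (39.8, -3.1, 0.97) lid (10.6, -0.9, 0.93)
```

>>> {"op": "servo_tool", "data": {"targets": [{"angular": [0,0,0],"xyz": [0.1,0,0],"claw": 0},{"angular": [0,0,0],"xyz": [0.1,0,0],"claw": 0},{"angular": [0,0,0],"xyz": [0,0,0],"claw": 0}]}}

```text
t: 22.6
eef_pos: [0.5049, 0.134, 0.1207]
ee_rot: [-3.141, 0.0, -1.491]
force: [-1.0, 5.8, 4.0]
width: 0.0003
gripper_force: 3.1
```

```bash
python3 trk.py t20
```

```text
22.65 [0.5049 0.134  0.1208] [-0.9  7.6  4.1]
jaw head+pad mm (39.4, -3.1, 0.93) head (41.6, -3.5, 0.98) lid (10.6, -0.9, 0.94)
```

>>> {"op": "servo_tool", "data": {"targets": [{"angular": [0,0,0],"xyz": [0.1,0,0],"claw": 0},{"angular": [0,0,0],"xyz": [0.1,0,0],"claw": 0},{"angular": [0,0,0],"xyz": [0,0,0],"claw": 0}]}}

```text
t: 22.95
eef_pos: [0.5051, 0.1321, 0.1208]
ee_rot: [-3.141, 0.001, -1.491]
force: [-1.2, 7.1, 5.7]
width: 0.0004
gripper_force: 3.3
```

```bash
python3 trk.py t21
```

```text
23.0 [0.505  0.1321 0.1207] [-0.8  6.8  5. ]
jaw head+pad mm (39.4, -2.7, 0.93) head (41.6, -3.5, 0.97) lid (10.6, -0.9, 0.94)
```

Compression is now about 5–6 mm by trigger travel and force. I'll hold a second to confirm it is stable.

>>> {"op": "servo_tool", "data": {"targets": [{"angular": [0,0,0],"xyz": [0,0,0],"claw": 0},{"angular": [0,0,0],"xyz": [0,0,0],"claw": 0},{"angular": [0,0,0],"xyz": [0,0,0],"claw": 0},{"angular": [0,0,0],"xyz": [0,0,0],"claw": 0},{"angular": [0,0,0],"xyz": [0,0,0],"claw": 0},{"angular": [0,0,0],"xyz": [0,0,0],"claw": 0},{"angular": [0,0,0],"xyz": [0,0,0],"claw": 0},{"angular": [0,0,0],"xyz": [0,0,0],"claw": 0}]}}

```text
t: 23.8
eef_pos: [0.5051, 0.1322, 0.1208]
ee_rot: [-3.141, 0.001, -1.491]
force: [-0.9, 6.7, 5.3]
width: 0.0003
gripper_force: 3.3
```

```bash
python3 trk.py t22
python3 - <<'E'
from h import *
for f in('t14','t19','t20','t21','t22','t11'):
    g=cv2.cvtColor(cv2.imread(f'pics/{f}.png'),cv2.COLOR_BGR2GRAY).astype(float)
    p=g[206:209,248:266].mean(0); e=[i+(p[i]-100)/(p[i]-p[i+1]) for i in range(5,13) if p[i]>=100>p[i+1]]
    print(f,'head edge mm',np.round(np.array(e)*3.5,1), p[9:20].astype(int))
E
```

```text
23.85 [0.5051 0.1322 0.1208] [-1.3  6.   4.4]
jaw head+pad mm (39.4, -3.1, 0.93) head (41.6, -3.5, 0.97) lid (10.6, -0.9, 0.93)
t14 head edge mm [31.7] [101  77  79  84  90 102 107  98  63]
t19 head edge mm [33.5] [116  87  76  77  80  83 104 108  72]
t20 head edge mm [35.4] [131 102  80  78  77  80 102 108  74]
t21 head edge mm [34.7] [130  97  75  75  77  80 102 109  72]
t22 head edge mm [34.8] [129  98  73  75  78  82 101 108  72]
t11 head edge mm [35.6] [131 106  73  70  78  88 103 107  73]
```

The hold is stable (pad in about 4.5–6 mm, jar still and home), so I'm handing in.

```bash
python3 -c "
from h import *
print(order.job_done())"
```

```text
the job is handed in; nothing more can be done
None
```

I handed the job in at about 24 s; the station gave no verdict. The knob is turned about 1.2 rad past its click. The jar is pressed into the V rest, and the trigger is held squeezed with the pad in an estimated 4.5–6 mm, roughly 9–12 N. The pawl slipped once during the final squeeze, so I repeated the stroke; the new hold then stayed steady for about a second.

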